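# Sweep the spent culture dishes into the discard bay

### The arm

A 6-joint arm with a two-finger parallel gripper is mounted at the origin on a cart in front of the work surface, level with it; the furniture and walls round the work are solid. World frame = base frame: x ahead of the robot, y to its left, z up, the work surface at z = 0. Lengths are in m, angles in degrees, forces in N, time in s.
With the tool pointing down it reaches from about 0.25 to 0.725 m from the base axis. Payload 9.7 kg.
Tool frame: the origin (TCP) lies on the centre line of the jaws, within the pads' length; the fingertips stand tip_reach ahead of it and the grasp point (between the pads) lies 2 mm behind it (tip_reach is the distance from the TCP to the fingertips, in m); z points along the fingers, y is the direction in which the jaws open and shut (so a half turn about z gives the same grasp; the last joint's range is limited). The gripper opens to 85 mm and grips with 20 to 120 N. Pads are 22 mm wide; open, the fingers measure 114 mm over their backs; the gripper's body (76 mm by 85 mm) begins 54 mm behind the grasp point. The pads swing forward as they close: fully open they stand 13 mm farther back than shut.
Start: joints at [64.343, 4.979, 10.078, 95.1, 0, 90], TCP at [0.238, 0.496, 0.248] pointing down, gripper open.
Joint ranges: [-179.16, 179.16], [-48.56, 103.87], [-65.8, 70.77], [-126.05, 130.52], [-82.76, 87.17], [-180, 180]. Speed limits (degrees/s): [127.2, 127.2, 147.25, 180, 180, 180].

### API

Orientations are given as [roll, pitch, yaw] about the fixed x, y, z axes, in that order (R = Rz(yaw) Ry(pitch) Rx(roll)).
In Python, from workcell import get_obs, camera, calibration, job_done, tip_reach gives the robot as it stands.
- The arm moves only by the tool apply_moves, never from a script. Its argument "rows" is a list of rows, each a list of 7 numbers: the shift along the world's x, y, z in mm, then the turn, a rotation vector about the world's x, y, z in degrees, then the closure, from 0 (fully open) to 1 (shut). A call has 1 to 20 rows; each row shifts and turns the commanded pose from where the row before left it; what a row does not reach is not made up. A row lasts 1/8 s, in which the tool goes at most 62.5 mm and 10.7 degrees, less where a joint would pass 70% of its speed; a pose out of reach is approached as far as the arm can. A call with a gripper value outside its range is refused whole. The fingers move at their own pace and stop on an object; "grip_force" is the grip in N (left out, the last holds). Time passes only in rows, so rows that do not move let the fingers close. It gives the time, the measured TCP pose, the force and the opening at its end, in the units of the state.
- get_obs(): the state, without advancing time (a new reading comes with each control period).
- camera(name): name is "side" or "top" or "wrist"; returns the picture (480x640x3 uint8, red, green, blue); there is no depth.
- calibration(name): a dict with "intrinsics" (3x3 intrinsics, pixels), "dist" ([k1, k2, p1, p2, k3] as OpenCV has them; the pictures are not rectified), "T" (4x4, takes a point from camera to world coordinates); the wrist camera has in their place "mount" (4x4, takes a point from camera to tool coordinates, whose origin is the TCP and whose axes are the flange's). Camera axes: x right, y down, z forward; pixel columns grow to the right and rows downward; lengths in m; the calibration is good to about 2 mm. A picture is of the moment at which its call begins: read the wrist's pose just before it. calibration takes no time and is no camera call.
- job_done(): hands the job in, once; it reports no verdict.
The state is a dict: "time": time; "q": joint angles; "qd": joint speeds; "joint_efforts": joint torques, N m; "ee_pos": TCP position; "tcp_rot": TCP orientation; "wrist_force": force on the tool from outside, world axes, zero at the start; "torque": the same for the moment, N m; "opening": finger opening in m.
Only numpy, scipy, OpenCV 4.12 (cv2) and the standard library are available. Lean on these libraries where they do the work, as an engineer would, in place of code of your own. Each camera call takes 0.05 s, during which the arm holds its last target.

### The job

Two single culture dishes on the bench are spent: sweep each of them along the bench top with the fingers until it lies flat and completely inside the yellow three-sided discard bay. They count as contaminated, so only push them, gently: do not squeeze, lift or tip them. Leave the taller pair of dishes (one stacked on the other) and the two small capped bottles where they stand, and finish with the hand clear.

Things in the scene. Friction and masses are not known exactly. Their poses are not given: they have to be found in the camera images.
- dish_1: Single spent culture dish, closed, pale beige and clear: a flat solid disc 58 mm in diameter and 15 mm high, about 30 g, loose. Origin at the centre of its underside, z up.
- dish_2: The other single spent culture dish, identical to dish_1: disc 58 mm in diameter, 15 mm high, about 30 g, loose. Origin at the centre of its underside, z up.
- double_dish: Two such dishes stacked as one piece, 59 mm in diameter and 30 mm high, about 60 g, loose; still in use, must stay. It can stand between or beside the single dishes. Origin at the centre of its underside, z up.
- bay: Yellow discard bay fixed to the bench: three walls 4 mm thick, 33 mm high with a rolled top edge, no floor. Origin on the bench at the centre of the inside; x points to the back wall. Inside: 110 mm deep (open mouth at x = -55 mm, back wall at +55) and 240 mm wide (y -120 to +120). At the mouth the side walls flare out 35 degrees to x = -75 mm. The mouth faces roughly towards the robot.
- blue_cap_bottle: Small white bottle with a blue cap, 36 mm in diameter, 75 mm high, loose; must stay. Origin at the centre of its underside.
- red_cap_bottle: Small white bottle with a red cap, 34 mm in diameter, 66 mm high, loose; must stay. Origin at the centre of its underside.
- balance: Laboratory balance, beige, fixed, an obstacle to the right of the dishes, not part of the job: 0.28 m along its x, 0.19 m along its y and 0.18 m high with its glazed weighing box. In its own frame it reaches from x = -140 to +140 mm and y = -80 to +110 mm; origin on the bench.
Things that resemble listed ones, but are neither listed nor needed, are in the scene too. Leave any black or red look-alike of the dish_1 alone.

How it is judged (in metres and radians):
At the end, for the whole second after the job is handed in: Both single dishes lie flat and at rest on the bench inside the bay's walls, at most 4 mm of their rim short of the mouth line (dish centre at least 25 mm past it); the double dish and both bottles stand upright within 15 mm of where they started (x of dish_1 in the frame of bay between -0.03 and 0.032 m and y of dish_1 in the frame of bay between -0.096 and 0.096 m and height (world z) of each of dish_1, dish_2 below 0.006 m and angle between each of dish_1, dish_2's own z axis and vertical below 0.1 rad and linear speed of each of dish_1, dish_2 below 0.01 m/s and x of dish_2 in the frame of bay between -0.03 and 0.032 m and y of dish_2 in the frame of bay between -0.096 and 0.096 m and distance of each of double_dish, blue_cap_bottle, red_cap_bottle from where it was at the start of the episode below 0.015 m and angle between each of double_dish, blue_cap_bottle, red_cap_bottle's own z axis and vertical below 0.15 rad); the robot touches nothing.
It fails at once if a single dish was squeezed, or pressed hard, by the fingers (over 25 N) (contact force between the fingers and dish_1 above 25 N or contact force between the fingers and dish_2 above 25 N).
It fails at once if a single dish was lifted off the bench (over 10 mm) or tipped (over 0.45 rad) (height (world z) of any of dish_1, dish_2 above 0.01 m or angle between any of dish_1, dish_2's own z axis and vertical above 0.45 rad).
It fails at once if the double dish was moved more than 15 mm, or tipped (distance of double_dish from where it was at the start of the episode above 0.015 m or angle between double_dish's own z axis and vertical above 0.35 rad).
It fails at once if a bottle was moved more than 15 mm, or tipped ((distance of blue_cap_bottle from where it was at the start of the episode above 0.015 m or angle between blue_cap_bottle's own z axis and vertical above 0.35 rad) or (distance of red_cap_bottle from where it was at the start of the episode above 0.015 m or angle between red_cap_bottle's own z axis and vertical above 0.35 rad)).
It also fails if it takes over 61 s, if anything falls off the work surface, if the arm or the gripper's body presses on something with over 40 N, if the wrist force passes 120 N, or if a joint passes its speed limit or range.

## Working session

There is one attempt and no reset: what is moved stays moved. The work goes in short steps, Python scripts to look and compute and a tool call to move; the robot and the scene stay as the last step left them, time stands still between calls to the robot, and variables do not carry over. Pictures are saved under pics/ and viewed, and the job is handed in when it is done.

Besides the shell and the picture viewer there is one more tool, called after "Call:" as a command line: name --pt "numbers of a row" for each row, then --argument value for the rest. apply_moves: Moves the arm, as the interface text tells. Its arguments: {"type":"object","properties":{"rows":{"type":"array","items":{"type":"array","items":{"type":"number"}}},"grip_force":{"type":"number"}},"required":["rows"]}

```bash
mkdir -p pics; ls
python3 - <<'E'
from workcell import *
import cv2
import workcell
print(get_obs(), tip_reach if not callable(tip_reach) else tip_reach())
for n in ["top","side"]:
    cv2.imwrite(f"pics/{n}0.png",camera(n)[:,:,::-1]); c=calibration(n); print(n,c)
print(calibration("wrist"))
E
```

```text
pics
{'time': 0.0, 'q': array([6.43433700e+01, 5.01055000e+00, 1.00349833e+01, 9.51006548e+01,
       1.19077778e-03, 9.00000066e+01]), 'qd': array([-0.09691801,  0.06468141, -0.02044706,  0.00099575,  0.07712249,
        0.03909991]), 'joint_efforts': array([ 7.87475929e-04, -5.20386314e+01,  4.64805400e+01,  1.62004289e-02,
        1.27862822e-04,  8.26559216e-06]), 'ee_pos': array([0.23804027, 0.49558364, 0.24759308]), 'tcp_rot': array([-1.79923778e+02, -1.19076801e-03,  1.54343362e+02]), 'wrist_force': array([ 0.55538255,  1.35729054, -0.23563755]), 'torque': array([ 0.00581473, -0.05132166, -0.03684667]), 'opening': 0.08546518155322355} 0.017
top {'intrinsics': array([[453.76939492,   0.        , 318.19150779],
       [  0.        , 453.76939492, 244.80287122],
       [  0.        ,   0.        ,   1.        ]]), 'dist': array([0.0246515, 0.       , 0.       , 0.       , 0.       ]), 'T': array([[ 0.01847611, -0.99634038,  0.08345345,  0.41213156],
       [-0.99982484, -0.01866104, -0.00143631,  0.2506065 ],
       [ 0.00298838, -0.08341229, -0.99651064,  0.87869491],
       [ 0
[... 453 characters left out ...]
-0.7677144 , -0.64076603,  0.7853844 ],
       [ 0.        ,  0.        ,  0.        ,  1.        ]])}
{'intrinsics': array([[366.86391072,   0.        , 317.73535996],
       [  0.        , 366.86391072, 245.16038993],
       [  0.        ,   0.        ,   1.        ]]), 'dist': array([0.00806409, 0.        , 0.        , 0.        , 0.        ]), 'mount': array([[ 4.26443266e-04, -9.59364086e-01, -2.82170816e-01,
         6.98415255e-02],
       [ 9.99998170e-01,  9.35426206e-04, -1.66910182e-03,
        -2.40515916e-04],
       [ 1.86522632e-03, -2.82169587e-01,  9.59362729e-01,
        -1.26507393e-01],
       [ 0.00000000e+00,  0.00000000e+00,  0.00000000e+00,
         1.00000000e+00]])}
```

View pics/top0.png

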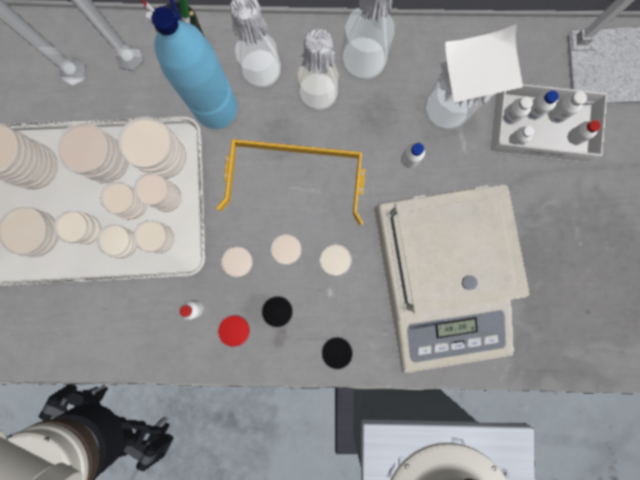

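View pics/side0.png

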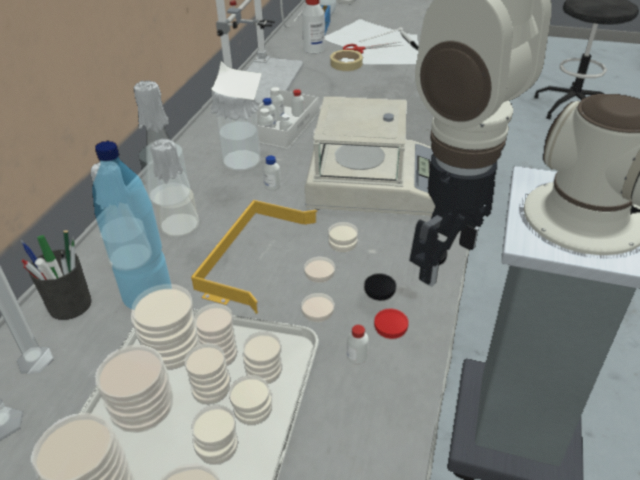

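The top view shows two single dishes at about (237,262) and (286,249). The double dish is on the right at (336,260), which the side view confirms because it is taller there. The bay mouth faces the robot, the red-cap bottle is at (190,311) and the blue-cap bottle at (415,153). Next I'll measure these positions.

```bash
cat > h.py <<'E'
from workcell import *
import cv2, numpy as np
def ray(n,uv,z):
    c=calibration(n); T=c["T"]
    p=cv2.undistortPoints(np.array(uv,float).reshape(-1,1,2),c["intrinsics"],c["dist"]).reshape(-1,2)
    d=np.c_[p,np.ones(len(p))]@T[:3,:3].T; o=T[:3,3]
    return o+d*((z-o[2])/d[:,2])[:,None]
def proj(n,P):
    c=calibration(n); W=np.linalg.inv(c["T"])
    return cv2.projectPoints(np.array(P,float).reshape(-1,1,3),cv2.Rodrigues(W[:3,:3])[0],W[:3,3],c["intrinsics"],c["dist"])[0].reshape(-1,2)
E
python3 - <<'E'
from h import *
im=cv2.imread("pics/top0.png"); hsv=cv2.cvtColor(im,cv2.COLOR_BGR2HSV)
def blobs(m,lo=100):
    n,l,s,c=cv2.connectedComponentsWithStats(m.astype(np.uint8))
    return [(s[i],c[i],l==i) for i in range(1,n) if s[i][4]>lo]
beige=(hsv[...,2]>205)
beige[:, :205]=0; beige[:,375:]=0; beige[:230]=0; beige[300:]=0
for s,c,m in blobs(beige):
    ys,xs=np.nonzero(m)
    for z in (.015,.030):
        P=ray("top",np.c_[xs,ys],z); print("dish",c.round(1),z,P[:,:2].mean(0).round(4),"d=",np.ptp(P[:,:2],axis=0).round(4), 2*np.sqrt(len(xs)/np.pi))
yel=(hsv[...,0]>15)&(hsv[...,0]<28)&(hsv[...,1]>150)
for s,c,m in blobs(yel,30): print("yel",s,c)
cv2.imwrite("pics/crop.png",cv2.resize(im[130:370,170:440],None,fx=2.9,fy=2.5,interpolation=cv2.INTER_CUBIC))
cv2.imwrite("pics/bay.png",cv2.resize(im[130:235,210:375],None,fx=4.8,fy=4.8,interpolation=cv2.INTER_CUBIC))
E
```

```text
dish [286.  249.2] 0.015 [0.475  0.3107] d= [0.0518 0.0516] 27.80029502818709
dish [286.  249.2] 0.03 [0.4739 0.3096] d= [0.0509 0.0507] 27.80029502818709
dish [335.3 259.8] 0.015 [0.4565 0.2163] d= [0.0535 0.0535] 28.900607975374268
dish [335.3 259.8] 0.03 [0.4557 0.2169] d= [0.0526 0.0526] 28.900607975374268
dish [236.9 261.5] 0.015 [0.4498 0.4034] d= [0.0515 0.0516] 27.937355653723827
dish [236.9 261.5] 0.03 [0.4491 0.4007] d= [0.0506 0.0507] 27.937355653723827
yel [ 217  140  147   84 1127] [288.18722272 163.68411713]
```

View pics/bay.png

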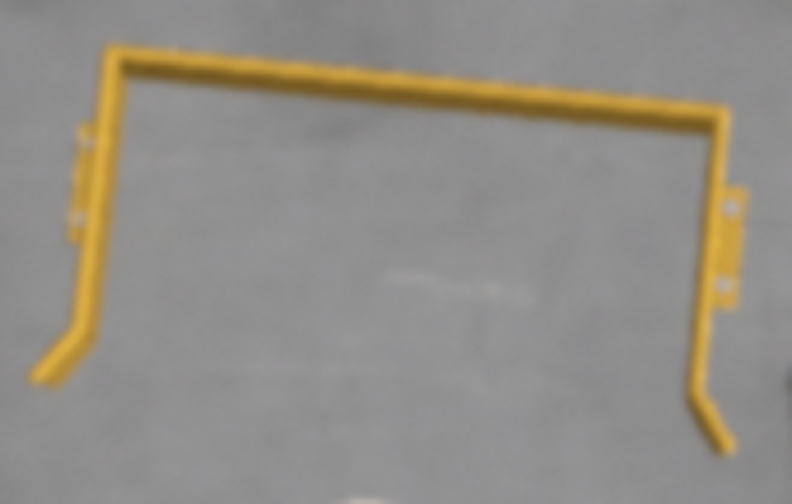

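View pics/crop.png

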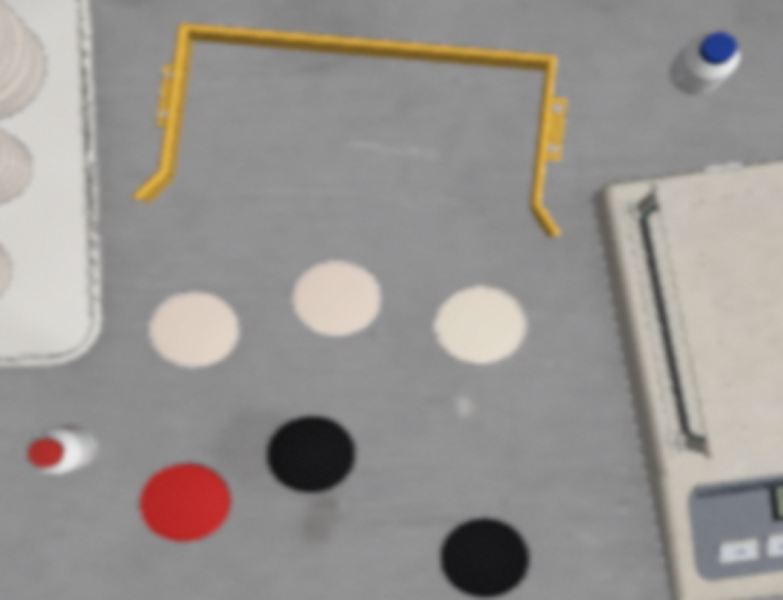

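Run:
```python
from h import *
from scipy.optimize import least_squares
px=np.array([[113,53],[722,115],[88,335],[695,390]])/4.8+[210,130]
P=ray("top",px,.033)[:,:2]
m=np.array([[57,122],[57,-122],[-55,122],[-55,-122]])/1000
f=lambda p:((m@np.array([[np.cos(p[2]),np.sin(p[2])],[-np.sin(p[2]),np.cos(p[2])]])+p[:2])-P).ravel()
r=least_squares(f,[.6,.3,0]); print(P.round(4),r.x,np.degrees(r.x[2]),r.fun.round(4))
x,y,t=r.x
np.save("bay.npy",r.x)
c,s=np.cos(t),np.sin(t)
R=np.array([[c,-s],[s,c]])
for n,d in dict(d1=(.475,.3107),d2=(.4498,.4034),dd=(.4557,.2169)).items(): print(n,R.T@(np.array(d)-[x,y]))
for q in [(-.03,.096),(-.03,-.096),(.032,.096),(.032,-.096)]: print(q,R@q+[x,y])
# bottles, dishes black/red tops
for n,uv,z in [("blue",(418,148.5),.075),("red",(185.5,311),.066),("redd",(234,331),.01),("blk",(277,312),.01),("blk2",(337,352),.01),("balance corner",(380,204),.07),("tray edge",(201,262),.015)]: print(n,ray("top",[uv],z).round(3))
im=cv2.imread("pics/side0.png")
for (a,b),z in [((.475,.3107),.015),((.4498,.4034),.015),((.4557,.2169),.03)]:
    th=np.linspace(0,2*np.pi,40); pp=proj("side",np.c_[a+.029*np.cos(th),b+.029*np.sin(th),0*th+z])
    cv2.polylines(im,[np.int32(pp)],1,(255,0,0))
cv2.imwrite("pics/sd.png",cv2.resize(im[180:380,160:460],None,fx=2.6,fy=2.6))
```

```text
[[0.6779 0.414 ]
 [0.6577 0.1724]
 [0.5648 0.4201]
 [0.5476 0.1817]] [ 0.61099319  0.29710684 -0.07630159] -4.371759000310866 [-0.0008  0.0004  0.0009 -0.0012  0.0007  0.0029 -0.0007 -0.002 ]
d1 [-0.13663368  0.00318718]
d2 [-0.16882666  0.09369653]
dd [-0.14872738 -0.09181109]
(-0.03, 0.096) [0.58839832 0.39511435]
(-0.03, -0.096) [0.57376263 0.20367298]
(0.032, 0.096) [0.65021793 0.39038824]
(0.032, -0.096) [0.63558224 0.19894687]
blue [[0.657 0.072 0.075]]
red [[0.358 0.482 0.066]]
redd [[0.319 0.405 0.01 ]]
blk [[0.356 0.325 0.01 ]]
blk2 [[0.283 0.21  0.01 ]]
balance corner [[0.556 0.139 0.07 ]]
tray edge [[0.448 0.471 0.015]]
```

View pics/sd.png

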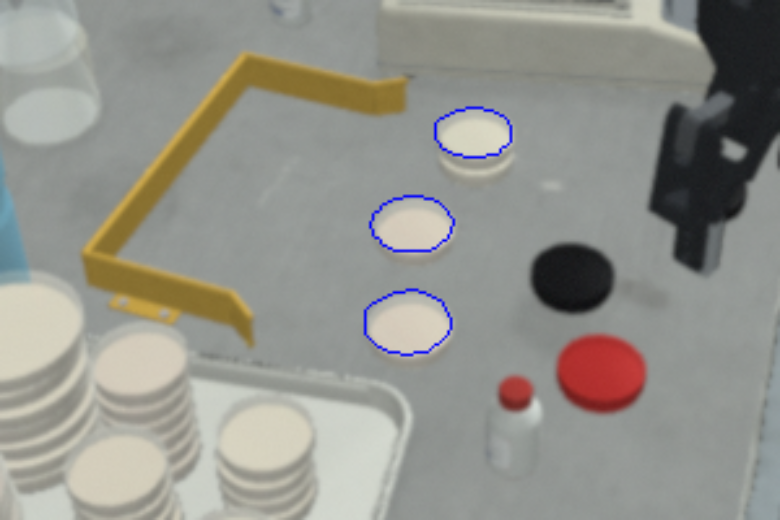

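The blue outlines, projected from the top-view measurements, land on all three dish rims in the side view. The bay fit residuals are 3 mm or less.

Plan: close the jaws to a gap of about 34 mm so the two fingers cradle the back of the dish. Then push each dish along a −12° heading.

Call:
apply_moves --pt "33 -16.6 -28 0 0 2.74 0.6" --pt "33 -16.6 -28 0 0 2.74 0.6" --pt "33 -16.6 -28 0 0 2.74 0.6" --pt "33 -16.6 -28 0 0 2.74 0.6" --pt "33 -16.6 -28 0 0 2.74 0.6" --pt "0 0 0 0 0 0 0.6" --pt "0 0 0 0 0 0 0.6" --pt "0 0 0 0 0 0 0.6"

```text
time: 1.1
ee_pos: [0.4027, 0.4136, 0.1093]
tcp_rot: [179.9, 0.0, 168.1]
wrist_force: [-0.5, 1.4, 0.3]
opening: 0.0339
```

Run:
```python
from h import *
for n in ["wrist","side"]:
    cv2.imwrite(f"pics/{n}1.png",camera(n)[:,:,::-1])
o=get_obs(); print(o['time'],o['ee_pos'],o['tcp_rot'],o['opening'],o['q'],o['wrist_force'])
```

```text
1.2 [0.40273056 0.41355834 0.1092152 ] [1.79929799e+02 3.86375856e-02 1.68100378e+02] 0.03413976560550347 [ 4.57576828e+01  8.13855105e+00 -1.84118768e+00  7.99402808e+01
  4.91268218e-03  5.76572842e+01] [ 0.20693362  0.7108589  -0.24960943]
```

View pics/wrist1.png

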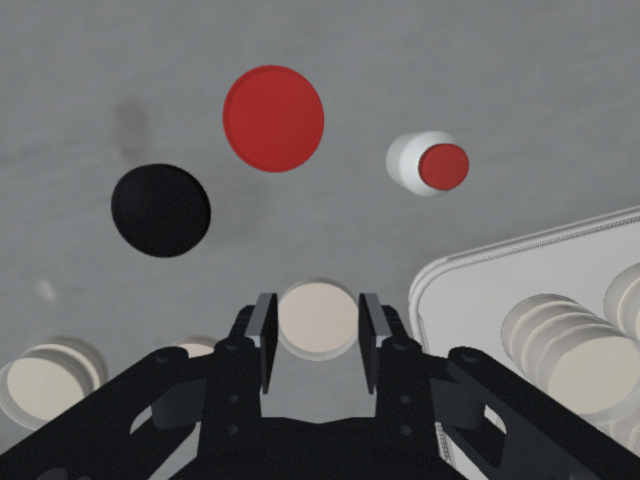

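View pics/side1.png

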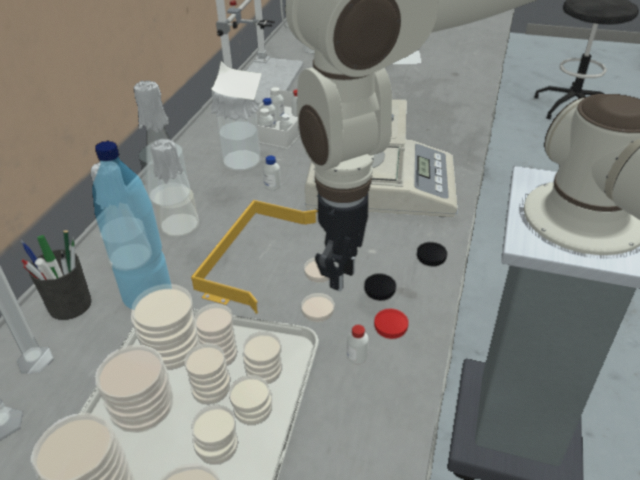

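The wrist view shows dish 2 at (318,318), centred between the pads. I'll descend behind it.

Call:
apply_moves --pt "0 0 -25 0 0 0 0.6" --pt "0 0 -25 0 0 0 0.6" --pt "0 0 -20 0 0 0 0.6" --pt "0 0 -10 0 0 0 0.6" --pt "0 0 -5 0 0 0 0.6" --pt "0 0 0 0 0 0 0.6" --pt "0 0 0 0 0 0 0.6"

```text
time: 2.08
ee_pos: [0.4034, 0.4131, 0.0241]
tcp_rot: [179.9, 0.0, 168.0]
wrist_force: [-0.0, -0.6, -0.1]
opening: 0.0344
```

Run:
```python
from h import *
for n in ["wrist","side"]:
    im=camera(n)[:,:,::-1]
    if n=="side": im=cv2.resize(im[200:380,220:460],None,fx=3.3,fy=3.3)
    cv2.imwrite(f"pics/{n}2.png",im)
o=get_obs(); print(o['time'],o['ee_pos'],o['tcp_rot'],o['opening'],o['wrist_force'])
```

```text
2.175 [0.40339498 0.41304537 0.02394921] [1.79950909e+02 3.10127557e-02 1.68042383e+02] 0.03430058748537736 [0.62219035 0.30054038 0.21761174]
```

View pics/wrist2.png

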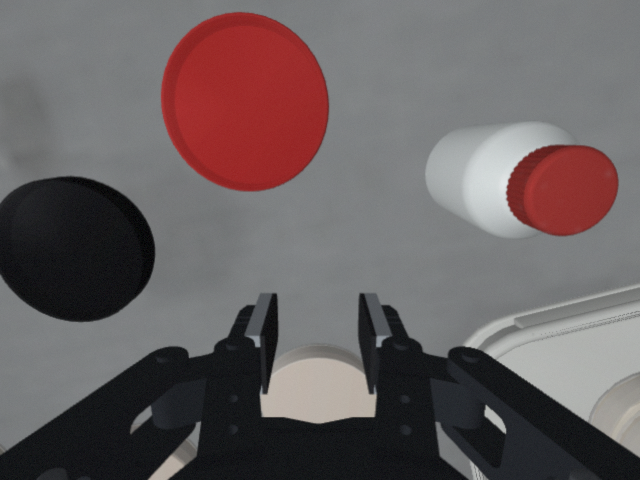

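View pics/side2.png

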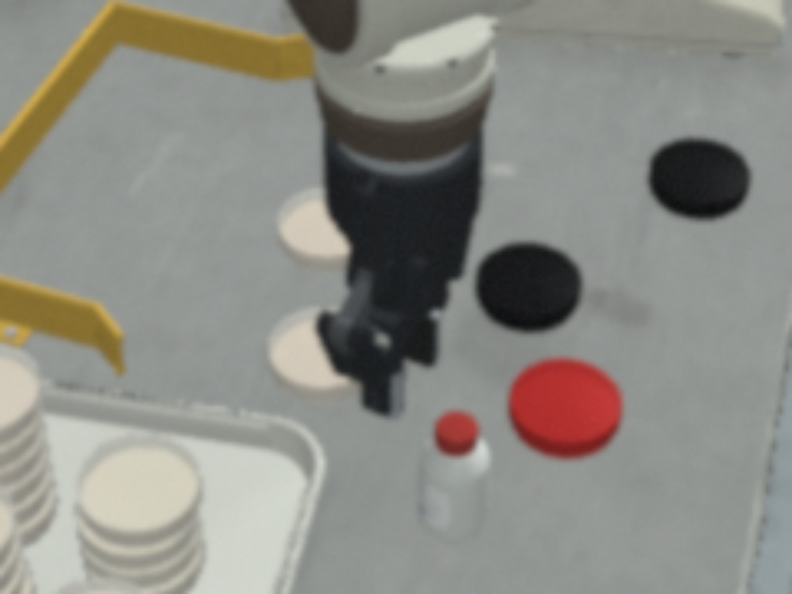

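Run:
```python
from h import *
for z in (0,.005,.01,.015,.02): print(z,((proj("side",[[.408,.436,z],[.397,.436,z],[.419,.436,z],[.409,.442,z]])-[220,200])*3.3).round(0).tolist())
```

```text
0 [[379.0, 423.0], [399.0, 428.0], [358.0, 419.0], [374.0, 431.0]]
0.005 [[379.0, 417.0], [399.0, 421.0], [358.0, 412.0], [374.0, 425.0]]
0.01 [[379.0, 410.0], [399.0, 415.0], [358.0, 406.0], [374.0, 418.0]]
0.015 [[379.0, 403.0], [400.0, 408.0], [358.0, 399.0], [374.0, 412.0]]
0.02 [[379.0, 397.0], [400.0, 401.0], [358.0, 392.0], [374.0, 405.0]]
```

The left fingertip's lower edge sits at about z = 10 mm. I'll go down 5 mm more and start the push.

Call:
apply_moves --pt "0 0 -3 0 0 0 0.6" --pt "0 0 -2 0 0 0 0.6" --pt "0 0 0 0 0 0 0.6" --pt "3.9 -0.8 0 0 0 0 0.6" --pt "3.9 -0.8 0 0 0 0 0.6" --pt "3.9 -0.8 0 0 0 0 0.6" --pt "3.9 -0.8 0 0 0 0 0.6" --pt "3.9 -0.8 0 0 0 0 0.6" --pt "3.9 -0.8 0 0 0 0 0.6" --pt "3.9 -0.8 0 0 0 0 0.6" --pt "3.9 -0.8 0 0 0 0 0.6"

```text
time: 3.55
ee_pos: [0.4346, 0.4063, 0.0183]
tcp_rot: [-180.0, -0.0, 168.0]
wrist_force: [0.2, 0.3, -0.2]
opening: 0.0344
```

Run:
```python
from h import *
for n in ["wrist","side"]:
    im=camera(n)[:,:,::-1]
    if n=="side": im=cv2.resize(im[200:380,220:460],None,fx=3.3,fy=3.3)
    cv2.imwrite(f"pics/{n}3.png",im)
o=get_obs(); print(o['time'],o['ee_pos'],o['tcp_rot'],o['opening'],o['wrist_force'])
```

```text
3.65 [0.43473912 0.40628517 0.01827092] [1.79997029e+02 7.08329842e-03 1.68025517e+02] 0.034240346804023616 [-0.25400637  0.17140728  0.62929708]
```

View pics/side3.png

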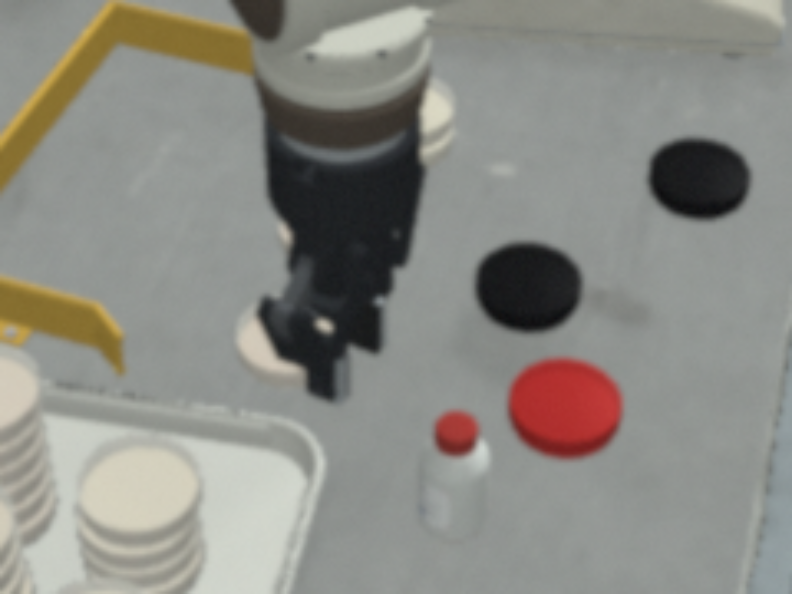

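View pics/wrist3.png

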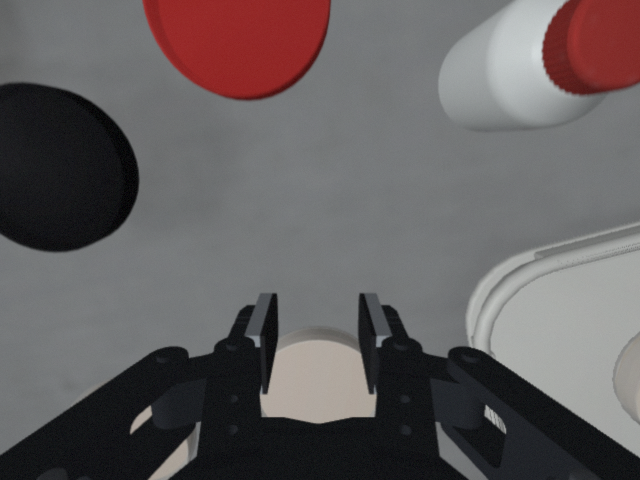

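The dish is now in the cradle and moving with the fingers. I'll continue the push.

Call:
apply_moves --pt "6 -1.3 0 0 0 0 0.6" --pt "8 -1.7 0 0 0 0 0.6" --pt "8 -1.7 0 0 0 0 0.6" --pt "8 -1.7 0 0 0 0 0.6" --pt "8 -1.7 0 0 0 0 0.6" --pt "8 -1.7 0 0 0 0 0.6" --pt "8 -1.7 0 0 0 0 0.6" --pt "8 -1.7 0 0 0 0 0.6" --pt "8 -1.7 0 0 0 0 0.6" --pt "8 -1.7 0 0 0 0 0.6" --pt "8 -1.7 0 0 0 0 0.6" --pt "8 -1.7 0 0 0 0 0.6"

```text
time: 5.15
ee_pos: [0.5289, 0.3863, 0.0183]
tcp_rot: [-180.0, -0.0, 168.0]
wrist_force: [-0.3, 0.3, 0.3]
opening: 0.0343
```

Run:
```python
from h import *
a=camera("top")[:,:,::-1][100:340,140:460]; b=camera("side")[:,:,::-1][180:360,160:400]
cv2.imwrite("pics/t4.png",cv2.resize(a,None,fx=2.5,fy=2.5));cv2.imwrite("pics/s4.png",cv2.resize(b,None,fx=3.3,fy=3.3))
o=get_obs(); print(o['time'],o['ee_pos'],o['tcp_rot'],o['opening'],o['wrist_force'])
```

```text
5.25 [0.52916088 0.38614684 0.01820893] [1.79994209e+02 1.28881142e-02 1.68007332e+02] 0.033804453104590536 [0.0405212  0.12008008 0.10426403]
```

View pics/t4.png

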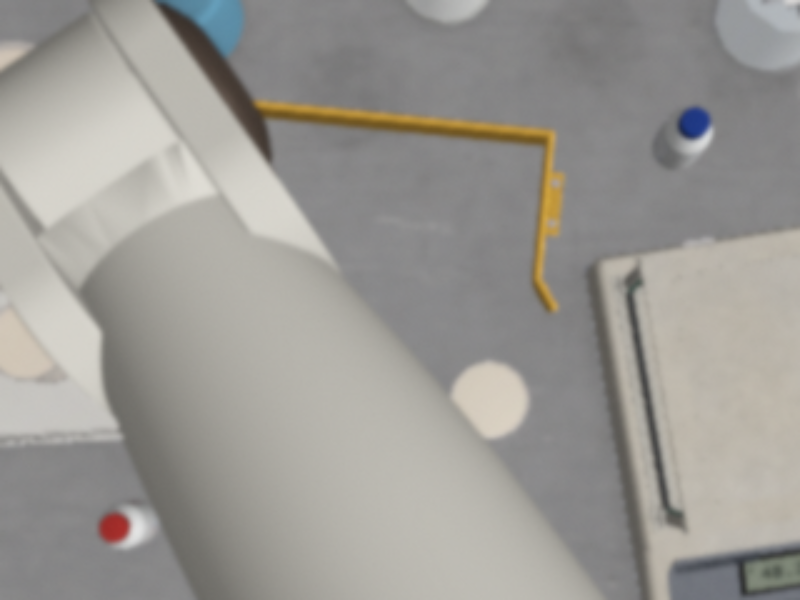

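View pics/s4.png

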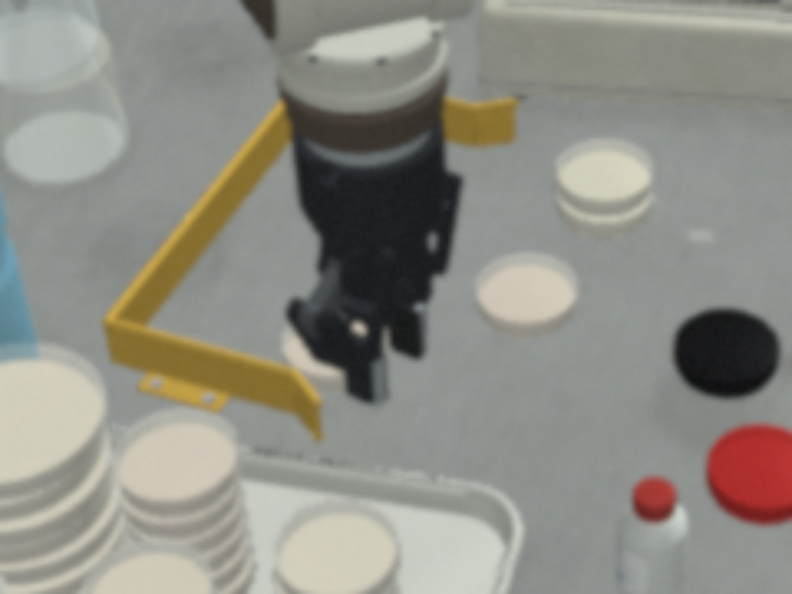

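The side view shows dish 2 cradled at the bay mouth, with dish 1 and the double dish not moved. I'll finish this push, back off and rise.

Call:
apply_moves --pt "8 -1.7 0 0 0 0 0.6" --pt "8 -1.7 0 0 0 0 0.6" --pt "8 -1.7 0 0 0 0 0.6" --pt "8 -1.7 0 0 0 0 0.6" --pt "8 -1.7 0 0 0 0 0.6" --pt "6 -1.3 0 0 0 0 0.6" --pt "4 -0.8 0 0 0 0 0.6" --pt "2 -0.4 0 0 0 0 0.6" --pt "0 0 0 0 0 0 0.6" --pt "-4 0.8 0 0 0 0 0.6" --pt "-10 2.1 0 0 0 0 0.6" --pt "-20 4.2 0 0 0 0 0.6" --pt "0 0 25 0 0 0 0.6" --pt "0 0 40 0 0 0 0.6" --pt "0 0 20 0 0 0 0.6" --pt "0 0 0 0 0 0 0.6"

```text
time: 7.25
ee_pos: [0.5467, 0.3831, 0.1047]
tcp_rot: [179.9, 0.1, 168.1]
wrist_force: [-0.0, 0.6, -0.1]
opening: 0.0342
```

Run:
```python
from h import *
a=camera("wrist")[:,:,::-1]; b=camera("side")[:,:,::-1][180:360,160:400]
cv2.imwrite("pics/w5.png",a);cv2.imwrite("pics/s5.png",cv2.resize(b,None,fx=3.3,fy=3.3))
o=get_obs(); print(o['time'],o['ee_pos'],o['tcp_rot'],o['opening'],o['wrist_force'])
```

```text
7.35 [0.54587526 0.38231174 0.10187839] [-1.79942089e+02 -5.78896144e-02  1.68047765e+02] 0.03395127315775995 [ 0.27104775 -0.08807517 -0.56413443]
```

View pics/s5.png

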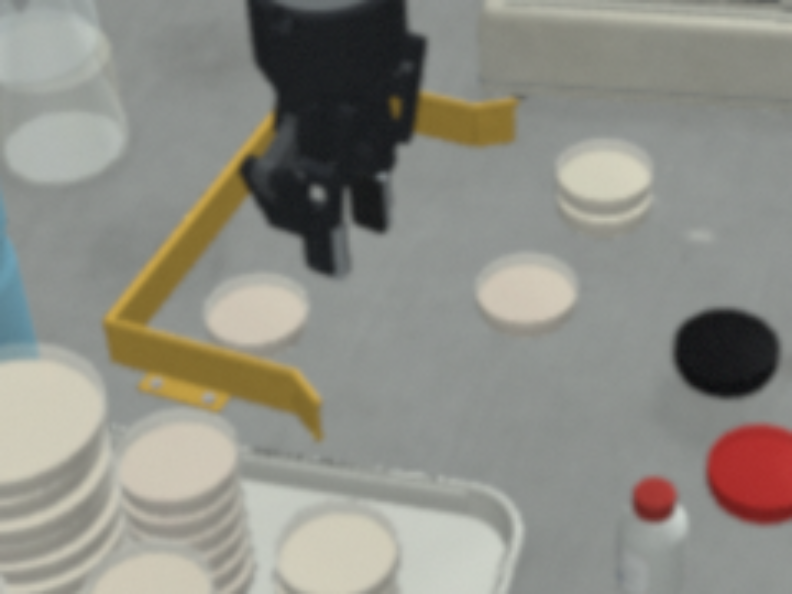

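View pics/w5.png

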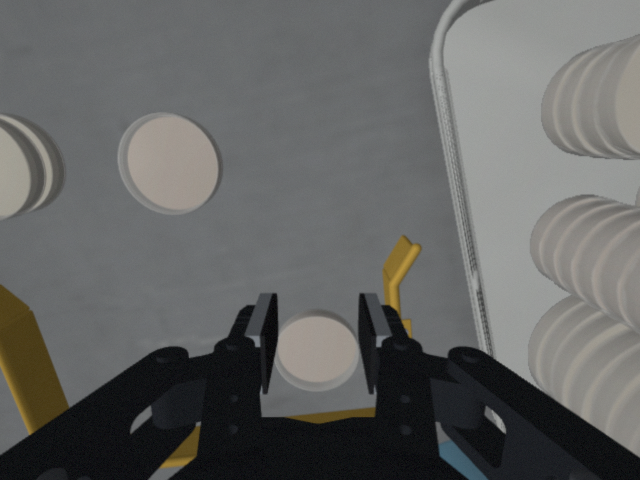

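The side view shows dish 2 in the bay at (257,309) in the crop. Now for dish 1.

Call:
apply_moves --pt "-30 -15 0 0 0 0 0.6" --pt "-30 -15 0 0 0 0 0.6" --pt "-30 -15 0 0 0 0 0.6" --pt "-30 -16 0 0 0 0 0.6" --pt "0 0 0 0 0 0 0.6" --pt "0 0 0 0 0 0 0.6"

```text
time: 8.1
ee_pos: [0.4265, 0.3215, 0.1024]
tcp_rot: [-180.0, -0.0, 168.0]
wrist_force: [0.3, -0.0, 0.2]
opening: 0.0345
```

Run:
```python
from h import *
a=camera("wrist")[:,:,::-1]
cv2.imwrite("pics/w6.png",a)
o=get_obs(); print(o['time'],o['ee_pos'],o['tcp_rot'],o['opening'],o['wrist_force'])
P=ray("side",[[257/3.3+160,309/3.3+180]],.015)[0,:2]; b=np.load("bay.npy"); c,s=np.cos(b[2]),np.sin(b[2])
print(P, np.array([[c,s],[-s,c]])@(P-b[:2]))
```

```text
8.15 [0.42674186 0.32164307 0.10252497] [-1.79974084e+02 -1.94803130e-02  1.68035867e+02] 0.03395966884442449 [ 0.9135145  -0.28219288  0.12171691]
[0.61140195 0.37037185] [-0.00517725  0.07308301]
```

View pics/w6.png

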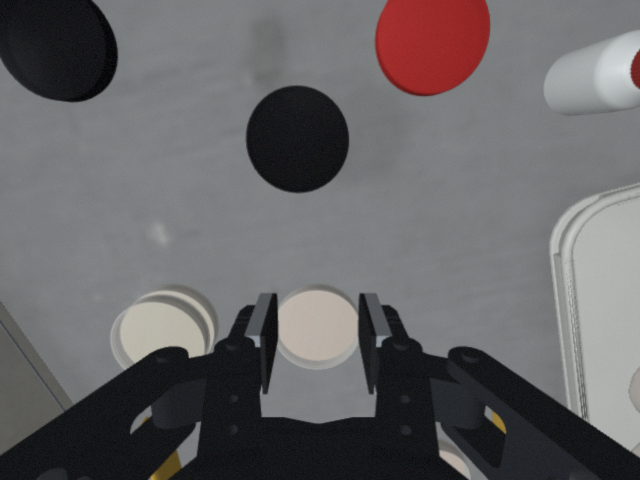

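Dish 2 is at bay (−5, +73) mm, well inside the limits. Dish 1 is centred between the pads at (318,325), so I'll descend and push it.

Call:
apply_moves --pt "0 0 -25 0 0 0 0.6" --pt "0 0 -25 0 0 0 0.6" --pt "0 0 -20 0 0 0 0.6" --pt "0 0 -10 0 0 0 0.6" --pt "0 0 -4 0 0 0 0.6" --pt "0 0 0 0 0 0 0.6" --pt "3.9 -0.8 0 0 0 0 0.6" --pt "3.9 -0.8 0 0 0 0 0.6" --pt "3.9 -0.8 0 0 0 0 0.6" --pt "3.9 -0.8 0 0 0 0 0.6" --pt "3.9 -0.8 0 0 0 0 0.6" --pt "6 -1.3 0 0 0 0 0.6" --pt "8 -1.7 0 0 0 0 0.6" --pt "8 -1.7 0 0 0 0 0.6" --pt "8 -1.7 0 0 0 0 0.6" --pt "8 -1.7 0 0 0 0 0.6"

```text
time: 10.15
ee_pos: [0.4844, 0.3092, 0.0193]
tcp_rot: [-180.0, -0.0, 168.0]
wrist_force: [-0.4, 0.7, 0.2]
opening: 0.0343
```

Run:
```python
from h import *
b=camera("side")[:,:,::-1][180:360,160:400]
cv2.imwrite("pics/s7.png",cv2.resize(b,None,fx=3.3,fy=3.3))
o=get_obs(); print(o['time'],o['ee_pos'],o['tcp_rot'],o['opening'],o['wrist_force'])
```

```text
10.2 [0.48520717 0.30906744 0.01926703] [1.79989813e+02 3.24585357e-02 1.68017809e+02] 0.03426812468384909 [ 0.4148083  -0.74387626  0.13892462]
```

View pics/s7.png

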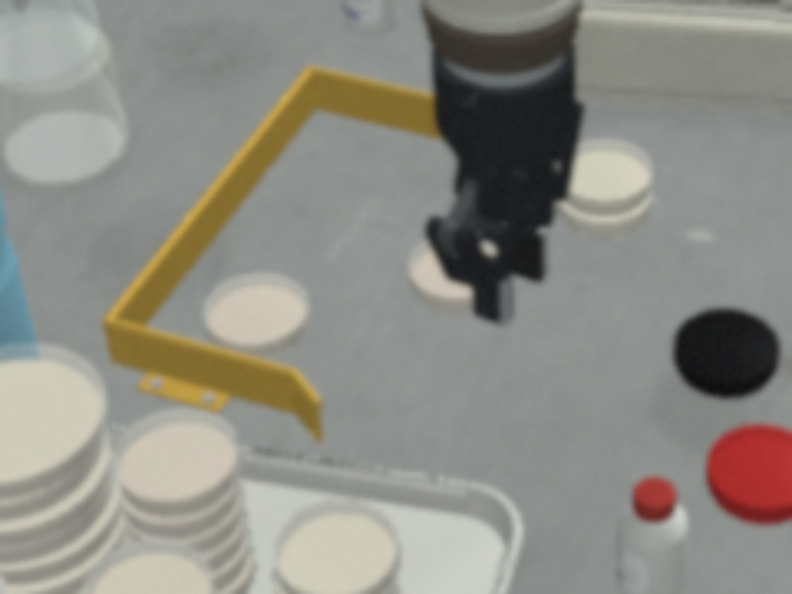

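Dish 1 is cradled and moving, and the double dish is still in place. I'll finish the push and back off.

Call:
apply_moves --pt "8 -1.7 0 0 0 0 0.6" --pt "8 -1.7 0 0 0 0 0.6" --pt "8 -1.7 0 0 0 0 0.6" --pt "8 -1.7 0 0 0 0 0.6" --pt "8 -1.7 0 0 0 0 0.6" --pt "8 -1.7 0 0 0 0 0.6" --pt "8 -1.7 0 0 0 0 0.6" --pt "8 -1.7 0 0 0 0 0.6" --pt "8 -1.7 0 0 0 0 0.6" --pt "8 -1.7 0 0 0 0 0.6" --pt "6 -1.3 0 0 0 0 0.6" --pt "3 -0.6 0 0 0 0 0.6" --pt "1 -0.2 0 0 0 0 0.6" --pt "0 0 0 0 0 0 0.6" --pt "-4 0.8 0 0 0 0 0.6" --pt "-10 2.1 0 0 0 0 0.6" --pt "-20 4.2 0 0 0 0 0.6" --pt "0 0 25 0 0 0 0.6" --pt "0 0 40 0 0 0 0.6" --pt "0 0 40 0 0 0 0.6"

```text
time: 12.7
ee_pos: [0.5389, 0.2975, 0.1254]
tcp_rot: [-180.0, -0.0, 168.1]
wrist_force: [0.3, -0.2, -1.2]
opening: 0.0341
```

Call:
apply_moves --pt "-30 10 20 0 0 0 0.6" --pt "-40 25 20 0 0 0 0.6" --pt "-40 30 20 0 0 0 0.6" --pt "-40 30 20 0 0 0 0.6" --pt "-40 30 10 0 0 0 0.6" --pt "-40 30 0 0 0 0 0.6" --pt "-40 30 0 0 0 0 0.6" --pt "0 0 0 0 0 0 0.6" --pt "0 0 0 0 0 0 0.6"

```text
time: 13.82
ee_pos: [0.2694, 0.4821, 0.2143]
tcp_rot: [-180.0, 0.0, 168.1]
wrist_force: [0.9, -0.5, 0.4]
opening: 0.0342
```

Run:
```python
from h import *
a=camera("top")[:,:,::-1]; b=camera("side")[:,:,::-1][180:360,160:400]
cv2.imwrite("pics/t8.png",a);cv2.imwrite("pics/s8.png",cv2.resize(b,None,fx=3.3,fy=3.3))
o=get_obs(); print(o['time'],o['ee_pos'],o['tcp_rot'],o['opening'],o['wrist_force'])
hsv=cv2.cvtColor(np.ascontiguousarray(a),cv2.COLOR_BGR2HSV)
m=(hsv[...,2]>205); m[:,:215]=0; m[:,370:]=0; m[:145]=0; m[300:]=0
n,l,s,c=cv2.connectedComponentsWithStats(m.astype(np.uint8))
bb=np.load("bay.npy"); C,S=np.cos(bb[2]),np.sin(bb[2])
for i in range(1,n):
    if s[i][4]>100:
        P=ray("top",[c[i]],.015)[0,:2]; print(c[i],s[i],P,np.array([[C,S],[-S,C]])@(P-bb[:2]))
```

```text
13.925 [0.27030812 0.4817865  0.21432985] [-1.79998331e+02  7.27722564e-03  1.67993688e+02] 0.03403748015697435 [ 0.98049296 -0.06545927  0.68407137]
[228.20833333 176.9375    ] [218 145  16  64 144] [0.61263465 0.42543999] [-0.00814584  0.12808489]
[258.02744425 176.75643225] [245 164  27  27 583] [0.61416281 0.3679927 ] [-0.00224306  0.07092123]
[301.71526587 181.04116638] [288 168  28  27 583] [0.6074348  0.28346433] [-0.0025081  -0.01387406]
[335.36888889 259.71259259] [321 245  30  30 675] [0.45657899 0.21611939] [-0.14779144 -0.09252243]
```

View pics/t8.png

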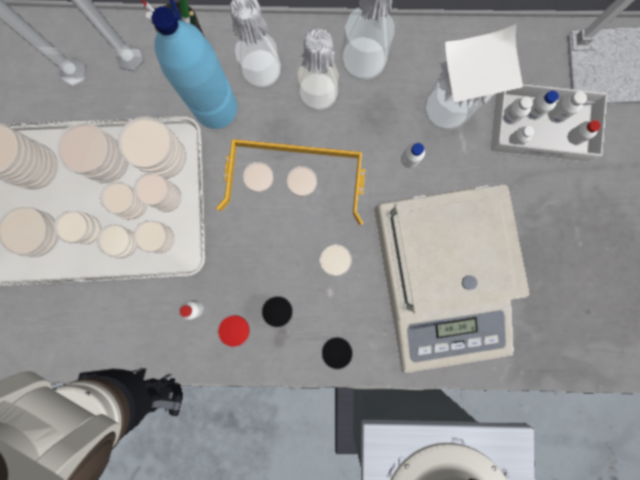

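View pics/s8.png

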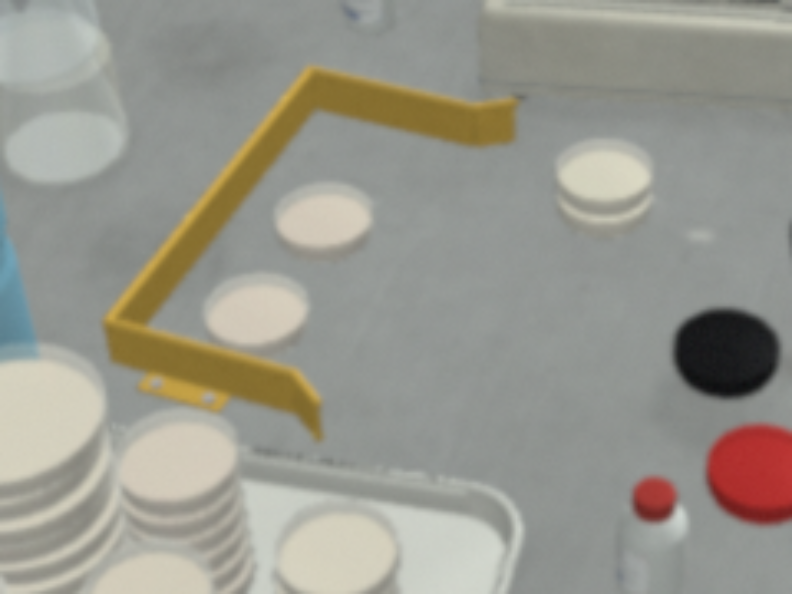

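Both dishes lie flat inside the bay, at (258,177) and (302,181) in the top view. The double dish (335.4,259.7) and the bottles have not moved, and the hand is clear.

```bash
python3 -c "
from workcell import *
print(job_done())"
```

```text
the job is handed in; nothing more can be done
None
```

Both spent dishes are inside the yellow discard bay, and I handed the job in at about 14 s of the 61 s allowed. `job_done` gives no verdict, so what follows is from my own checks.

I closed the jaws to a gap of about 34 mm and pushed each dish from behind with the fingertips just above the bench. The fingers never closed on a dish. I then backed the hand off and raised it clear.

**Dish positions:** in the bay frame the dishes are at about (−2, +71) mm and (−3, −14) mm, well inside the limits. The side view agreed with the top view to about 4 mm for the first dish, and both dishes look flat.

**Objects to leave alone:** the double dish is within about 1 mm of its starting position. I compared the bottles and the black and red look-alikes by eye in the top view only, and they look unmoved.

**Forces:** the wrist readings after each move stayed near zero, about 1 N at most, but I did not record the force continuously during the pushes.

No check failed. The automatic dish search in the last picture also picked up part of the bay's left wall, which I ignored.

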